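# Slide the red-lidded jar home along the kitchen jar rail

## Task

Slide the red-lidded jar along the teal jar rail until it stands snug in the corner against the steel divider, on the side it started from. Push it, do not lift it: keep it upright on the worktop and against the rail all the way. Leave the yellow-lidded jar and the blue mug where they are, and let go of the jar at the end.

Things in the scene. Friction and masses are not known exactly. Their poses are not given: they have to be found in the camera images.
- red_jar: The jar to move: squat white ceramic jar with a red lid, 84 mm in diameter, 66 mm high (72 mm at the small 28 mm wide knob), 0.3 to 0.6 kg, loose. Origin at the centre of its underside, z up. Starts upright, 1 to 4 mm off the rail's face, on either side of the divider, its centre 150 to 270 mm from the divider's middle.
- rail: Fixed low wall, teal with a pale wood cap, 660 mm long, 42 high, ends open. Origin at worktop level on the face, mid-length; x points square into the wall (jars and robot on -x side), y along it, z up. At mid-length a steel divider, 16 mm thick (y -8 to 8), 48 high, stands out 100 mm from the face (x -100 to 0). A jar touching face and divider has its centre at x -42, y +50 or -50 mm.
- yellow_jar: Bystander: a jar of the same shape and size but with a yellow lid, loose, standing by the rail on the other side of the divider. Origin at the centre of its underside.
- mug: Bystander: dark blue mug, 76 mm in diameter, 82 mm high, with a handle, loose, standing 190 to 240 mm in front of the rail's face, on the robot's side. Origin at the centre of its underside; the handle is on its +y side.
Mind the look-alikes: they are no part of the job. Leave any brown or green look-alike of the red_jar alone.

How it is judged:
By the outcome, as a careful person would: the job done as asked, in the order asked, and still so for the second after the job is handed in, with the robot touching nothing.
It also fails if it takes over 35 s, if anything falls off the work surface, if the arm or the gripper's body presses on something with over 40 N, if the wrist force passes 120 N, or if a joint passes its speed limit or range.

## Robot

A 6-joint arm with a two-finger parallel gripper is mounted at the origin on the work surface. World frame = base frame: x ahead of the robot, y to its left, z up, the work surface at z = 0. Lengths are in m, angles in rad, forces in N, time in s.
With the tool pointing down it reaches from about 0.275 to 0.75 m from the base axis. Payload 10.2 kg.
Tool frame: the origin (TCP) lies midway between the tips of the shut fingers; the grasp point (between the pads) lies 19 mm behind it (robot.tcp_to_grasp is the distance from the TCP to the grasp point, in m); z points along the fingers, y is the line along which they close (so a half turn about z gives the same grasp; the last joint's range is limited). The gripper opens to 85 mm and grips with 20 to 120 N. Pads are 22 mm wide; open, the fingers measure 114 mm over their backs; the gripper's body (76 mm by 85 mm) begins 54 mm behind the grasp point. The pads swing forward as they close: fully open they stand 13 mm farther back than shut.
Start: joints at [1.085, 0.313, 1.498, -0, 1.331, -0.223], TCP at [0.136, 0.507, 0.231] pointing down, gripper open.
Joint ranges: [-2.94, 2.94], [-0.97, 2.17], [0.19, 2.56], [-1.23, 4.37], [0.02, 3.11], [-2.88, 2.88]. Speed limits (rad/s): [2.39, 2.39, 3.01, 3.14, 3.14, 3.14].

## Interface

Orientations are given as a unit quaternion [x, y, z, w].
In Python, from workcell import robot, snapshot, camera_model gives the robot as it stands.
- The arm moves only by the shell command python3 -m jog 'ROWS' [FORCE]. ROWS is JSON, a list of rows, each a list of 7 numbers: the turn, a rotation vector about the world's x, y, z in units of 10 degrees (1.0 is 10 degrees), then the shift along the world's x, y, z in cm, then the gripper command: -1 is fully open, 1 is shut, values between are in proportion. A call has 1 to 10 rows; each row is the pose to reach, as a shift and turn from the pose commanded when the call began; what a row does not reach only later rows make up. A row lasts 1/8 s, in which the tool goes at most 62.5 mm and 10.7 degrees, less where a joint would pass 70% of its speed; a pose out of reach is approached as far as the arm can. A call with a gripper value outside its range is refused whole. The fingers move at their own pace and stop on an object; FORCE is the grip in N (left out, the last holds). Time passes only in rows, so rows that repeat a pose let the fingers close. It gives the time, the measured TCP pose, the force, the opening and the grip force at its end, in the units of the state.
- robot.get_obs(): the state, without advancing time (a new reading comes with each control period).
- snapshot(name): name is "scene" or "top" or "wrist"; returns (picture, depth): 400x640x3 uint8, blue, green, red; 400x640 float32, m along the optical axis (not along the pixel's ray), 0 where there is no reading.
- camera_model(name): a dict with "fx", "fy", "cx", "cy" (pixels), "eye" and "attitude" of the camera in the world. Camera axes: x right, y up, looking along -z (the intrinsics and any distortion apply to the point x, -y, -z); pixel columns grow to the right and rows downward; lengths in m; the calibration is good to about 2 mm. A picture is of the moment at which its call begins: read the wrist's pose just before it. camera_model takes no time and is no camera call; for the wrist camera it gives the pose at the moment of the call.
- robot.sign_off(): hands the job in; it is judged then, once.
The state is a dict: "time": time; "joints": joint angles; "joint_velocities": joint speeds; "joint_torque": joint torques, N m; "tool_pos": TCP position; "orientation": TCP orientation; "force": force on the tool from outside, world axes, zero at the start; "wrist_torque": the same for the moment, N m; "opening": opening from 0.0 (shut) to 1.0 (fully open); "gripper_force": force on a finger pad.
Only numpy, scipy, OpenCV 4.12 (cv2) and the standard library are available. Lean on these libraries where they do the work, as an engineer would, in place of code of your own. Each camera call takes 0.05 s, during which the arm holds its last target. There are 200 camera calls.

## Working session

There is one attempt and no reset: what is moved stays moved. The work goes in short steps, Python scripts to look and compute and a shell command to move; the robot and the scene stay as the last step left them, time stands still between calls to the robot, and variables do not carry over. Pictures are saved under pics/ and viewed, at most 10 in all, crops included, and the job is handed in when it is done.

```bash
ls; mkdir -p pics
cat > h.py <<'E'
import numpy as np,cv2
from workcell import robot,snapshot,camera_model
from scipy.spatial.transform import Rotation as R
def att(c):
    a=np.array(c["attitude"]); return a if a.shape==(3,3) else R.from_quat(a).as_matrix()
def cloud(d,c):
    v,u=np.mgrid[0:400,0:640]
    P=np.stack([(u-c["cx"])/c["fx"]*d,-(v-c["cy"])/c["fy"]*d,-d],-1)
    return P@att(c).T+np.array(c["eye"])
E
python3 - <<'E'
from h import *
for n in("scene","top"):
    c=camera_model(n);print(n,c)
    p,d=snapshot(n);cv2.imwrite(f"pics/{n}1.png",p);np.savez(f"{n}.npz",p=p,d=d,w=cloud(d,c))
print(robot.get_obs())
E
```

```text
pics
scene {'fx': 368.9249378849422, 'fy': 368.9249378849422, 'cx': 319.4931220042086, 'cy': 199.29206908451343, 'eye': array([ 0.75050214, -0.53401962,  0.43822174]), 'attitude': array([0.45167326, 0.10653215, 0.2230929 , 0.8572466 ])}
top {'fx': 407.48276897598123, 'fy': 407.48276897598123, 'cx': 321.4701866774378, 'cy': 200.78988610449613, 'eye': array([ 0.37203548, -0.02596809,  0.91624413]), 'attitude': array([-0.05635525,  0.05561615,  0.71147325, -0.69823831])}
{'time': 0.1, 'joints': array([ 1.08458738e+00,  3.13389573e-01,  1.49833502e+00,  1.71459155e-05,
        1.33099605e+00, -2.23418698e-01]), 'joint_velocities': array([ 0.00047232, -0.00257768, -0.00118973,  0.00039494,  0.0013645 ,
       -0.00106507]), 'joint_torque': array([ 4.41084121e-03, -4.12904012e+01, -2.60137224e+01, -9.96874110e-05,
        3.09340052e-03, -7.33890670e-05]), 'tool_pos': array([0.13629488, 0.5067738 , 0.23080441]), 'orientation': array([ 1.31019371e-01,  9.91379648e-01, -5.25971208e-04, -2.03748449e-04]), 'force': array([-0.88343511, -0.2305655 , -0.30861322]), 'wrist_torque': array([-0.04035497, -0.00610514, -0.00133882]), 'gripper_force': 0.0, 'opening': 1.0014466363175367}
```

View pics/top1.png

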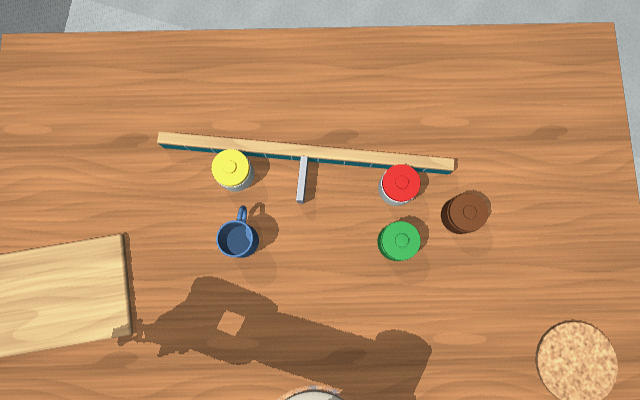

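View pics/scene1.png

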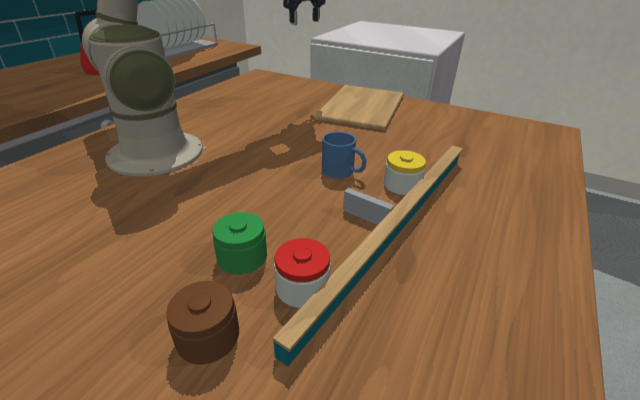

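The top view shows the red jar at (401,183), right of the divider (302,180). Green is at (401,241), brown at (466,212), yellow at (231,168) and the mug at (238,238). The rail runs from (158,140) to (456,165).

Run:
```python
from h import *
z=np.load("top.npz");p,w=z["p"],z["w"];d=z["d"]
hsv=cv2.cvtColor(p,cv2.COLOR_BGR2HSV)
v,u=np.mgrid[0:400,0:640]
def disc(name,cx,cy,lo,hi,r=32):
    m=(np.hypot(u-cx,v-cy)<r)&(w[...,2]>lo)&(w[...,2]<hi)&(d>0)
    q=w[m][:,:2].astype(np.float32); c,rad=cv2.minEnclosingCircle(q)
    print(name,m.sum(),c,rad,q.mean(0),np.median(w[m][:,2]))
for n,a,b in(("red",401,183),("green",401,241),("brown",466,212),("yellow",231,168)): disc(n,a,b,.058,.08,26)
disc("mug",238,238,.06,.09,24)
# rail top
m=(w[...,2]>.034)&(w[...,2]<.047)&(v>125)&(v<180)&(u>150)&(u<470)&(hsv[...,0]<30)&(hsv[...,1]<140)&(hsv[...,2]>150)
q=w[m]; rect=cv2.minAreaRect(q[:,:2].astype(np.float32));print("rail",m.sum(),rect,cv2.boxPoints(rect),np.median(q[:,2]))
vx=cv2.fitLine(q[:,:2].astype(np.float32),cv2.DIST_HUBER,0,.01,.01).ravel();print(vx,np.degrees(np.arctan2(vx[1],vx[0])))
m=(w[...,2]>.042)&(w[...,2]<.056)&(v>158)&(v<210)&(u>285)&(u<320)
q=w[m];rect=cv2.minAreaRect(q[:,:2].astype(np.float32));print("div",m.sum(),cv2.boxPoints(rect),np.median(q[:,2]),q.mean(0))
```

```text
red 1115 (0.5459063053131104, -0.19682613015174866) 0.040772974491119385 [ 0.54482466 -0.19580422] 0.06612141197511356
green 1182 (0.4226655662059784, -0.19001474976539612) 0.04058797284960747 [ 0.4225384  -0.18948929] 0.06592557080528616
brown 1170 (0.4800984561443329, -0.3350188136100769) 0.04114874452352524 [ 0.47910088 -0.3336972 ] 0.06588725008007179
yellow 1099 (0.5856624841690063, 0.16918596625328064) 0.04064226150512695 [0.5847554  0.16815281] 0.0659658369549262
mug 391 (0.43790918588638306, 0.15218600630760193) 0.043635234236717224 [0.43547812 0.15459172] 0.07974296523113722
rail 3498 ((0.6008667945861816, 0.012642502784729004), (0.6602894067764282, 0.07896113395690918), 83.48810577392578) [[ 0.52419937 -0.31089476]
 [ 0.6026511  -0.3198497 ]
 [ 0.6775342   0.33617976]
 [ 0.59908247  0.3451347 ]] 0.04177406333749356
[0.1137136  0.9935136  0.62560767 0.00777786] 83.470566
div 311 [[0.5130999  0.01385573]
 [0.60436106 0.00315926]
 [0.6062285  0.01909168]
 [0.5149673  0.02978816]] 0.04772870801457052 [0.55891413 0.01654848 0.04772129]
```

```bash
python3 -m jog '[[0,0,-0.6,18,-36,0,1],[0,0,-1.2,18,-36,0,1],[0,0,-1.2,18,-36,0,1],[0,0,-1.2,18,-36,0,1],[0,0,-1.2,24,-50,0,1],[0,0,-1.2,30,-62,0,1],[0,0,-1.2,37.8,-76.4,0,1],[0,0,-1.2,37.8,-76.4,0,1],[0,0,-1.2,37.8,-76.4,0,1],[0,0,-1.2,37.8,-76.4,0,1]]' 40
python3 -m jog '[[0,0,0,0,0,0,1]]'
```

```text
time: 1.35
tool_pos: [0.4134, -0.0556, 0.2312]
orientation: [0.234, 0.972, 0.0, 0.0]
force: [1.6, 0.2, 1.4]
opening: -0.002
gripper_force: 0.0
time: 1.48
tool_pos: [0.4137, -0.0565, 0.2306]
orientation: [0.236, 0.972, -0.0, -0.001]
force: [-0.5, -0.1, 0.7]
opening: -0.0
gripper_force: 0.0
```

```bash
python3 -m jog '[[0,0,0,10,-20.1,0,1],[0,0,0,10,-20.1,0,1],[0,0,0,10,-20.1,0,1],[0,0,0,10,-20.1,0,1],[0,0,0,10,-20.1,0,1],[0,0,0,10,-20.1,-6,1],[0,0,0,10,-20.1,-12,1],[0,0,0,10,-20.1,-12,1],[0,0,0,10,-20.1,-12,1]]'
python3 - <<'E'
from h import *
for n in("top","scene","wrist"):
    p,d=snapshot(n);cv2.imwrite(f"pics/{n}2.png",p)
E
```

```text
time: 2.6
tool_pos: [0.5139, -0.2544, 0.114]
orientation: [0.234, 0.972, -0.001, 0.002]
force: [0.7, -0.3, 1.4]
opening: 0.002
gripper_force: 0.0
```

View pics/scene2.png

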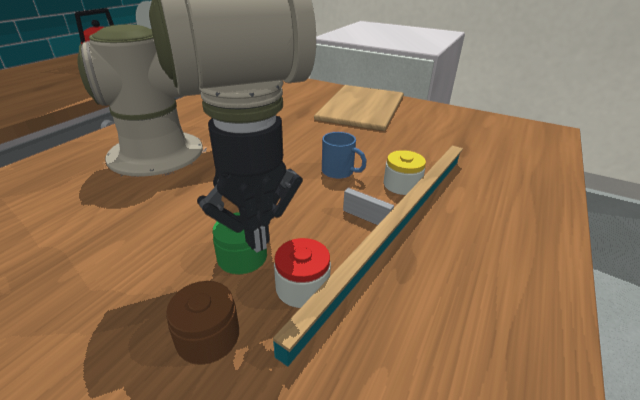

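The scene shows the fist behind the red jar. The finger knuckles stick out along the closing line, so I'll turn a quarter and push with the flat sides of the fingers instead.

Run:
```python
from h import *
o=robot.get_obs();print(o["joints"],o["tool_pos"],o["force"])
```

```text
[-6.64647124e-01  5.29098676e-01  1.50061350e+00  1.09172725e-05
  1.10769864e+00 -1.76352658e+00] [ 0.5138672  -0.25490084  0.11384017] [-0.22647005  0.13919314  0.03194699]
```

```bash
python3 -m jog '[[0,0,-1,0,0,0,1],[0,0,-2,0,0,0,1],[0,0,-3,0,0,0,1],[0,0,-4,0,0,0,1],[0,0,-5,0,0,0,1],[0,0,-6,0,0,0,1],[0,0,-7,0,0,0,1],[0,0,-8,0,0,0,1],[0,0,-9,0,0,0,1],[0,0,-9,0,0,0,1]]'
python3 -m jog '[[0,0,0,0,0,-3,1],[0,0,0,0,0,-6,1],[0,0,0,0,0,-8,1],[0,0,0,0,0,-9.3,1],[0,0,0,0,0,-9.3,1],[0,0,0,0,0,-9.3,1]]'
python3 - <<'E'
from h import *
for n in("top","scene"):
    p,d=snapshot(n);cv2.imwrite(f"pics/{n}3.png",p)
p=cv2.imread("pics/scene3.png")
cv2.imwrite("pics/scene3c.png",cv2.resize(p[150:380,140:460],None,fx=2.4,fy=2.4,interpolation=cv2.INTER_CUBIC))
E
```

```text
time: 4.0
tool_pos: [0.5133, -0.2548, 0.1126]
orientation: [0.852, 0.523, 0.0, 0.001]
force: [0.4, -0.5, 0.4]
opening: 0.003
gripper_force: 0.0
time: 4.75
tool_pos: [0.5134, -0.2548, 0.0193]
orientation: [0.853, 0.522, 0.0, 0.001]
force: [-0.2, -0.7, 0.4]
opening: 0.002
gripper_force: 0.0
```

View pics/scene3c.png

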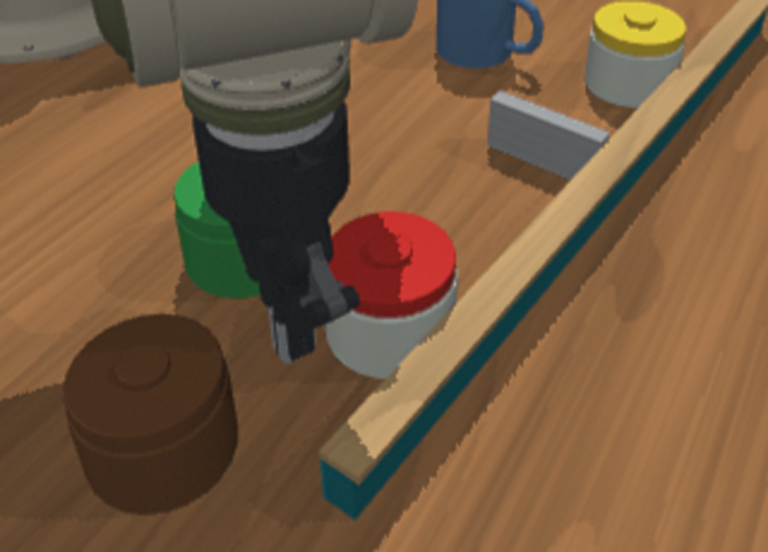

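The crop shows the finger tips low behind the red jar, clear of the brown one, with the knuckles above the lid.

```bash
python3 -m jog '[[0,0,0,0.2,0.4,0,1],[0,0,0,0.4,0.8,0,1],[0,0,0,0.5,1.05,0,1],[0,0,0,0.6,1.2,0,1],[0,0,0,0.67,1.3,0,1],[0,0,0,0.73,1.42,0,1]]'
python3 -m jog '[[0,0,0,0.05,0.1,0,1],[0,0,0,0.1,0.2,0,1]]'
python3 -m jog '[[0,0,0,0.05,0.1,0,1],[0,0,0,0.1,0.2,0,1]]'
```

```text
time: 5.6
tool_pos: [0.5203, -0.2404, 0.0183]
orientation: [0.853, 0.522, -0.0, 0.0]
force: [-1.0, -1.8, 0.6]
opening: -0.002
gripper_force: 0.0
time: 5.85
tool_pos: [0.5211, -0.2383, 0.0183]
orientation: [0.853, 0.522, -0.0, -0.0]
force: [-2.6, -1.4, -0.6]
opening: 0.003
gripper_force: 0.0
time: 6.1
tool_pos: [0.5222, -0.2362, 0.0182]
orientation: [0.853, 0.522, -0.0, -0.0]
force: [-2.1, -2.4, -0.9]
opening: -0.0
gripper_force: 0.0
```

```bash
cat >> h.py <<'E'
O=np.array([.6134,.0105]);X=np.array([.9936,-.1132]);Y=np.array([.1132,.9936])
def red(cam="top"):
    p,d=snapshot(cam);w=cloud(d,camera_model(cam));h=cv2.cvtColor(p,cv2.COLOR_BGR2HSV)
    m=((h[...,0]<6)|(h[...,0]>174))&(h[...,1]>170)&(h[...,2]>60)&(d>0)&(w[...,2]>.058)&(w[...,2]<.069)&(w[...,0]>.45)&(w[...,0]<.65)
    q=w[m][:,:2]; hull=cv2.convexHull(q.astype(np.float32))[:,0]
    from scipy.optimize import least_squares
    c=least_squares(lambda c:np.hypot(*(hull-c).T)-.0405,q.mean(0),loss="soft_l1",f_scale=.001).x
    t=robot.get_obs()["tool_pos"][:2]
    print(cam,m.sum(),"jar rail mm",1e3*np.array([(c-O)@X,(c-O)@Y]),"tcp",1e3*np.array([(t-O)@X,(t-O)@Y]),"sep",np.hypot(*(c-t)))
    return p,w,d
E
python3 - <<'E'
from h import *
red("top");red("scene")
z=np.load("top.npz")
E
```

```text
top 464 jar rail mm [ -44.06343657 -206.95250836] tcp [ -62.60513156 -255.30725222] sep 0.0517863656755152
scene 1087 jar rail mm [ -42.10080776 -205.95884441] tcp [ -62.58039372 -255.32143402] sep 0.05344081818119843
```

```bash
for i in 1; do :; done
python3 -m jog '[[0,0,0,0.05,0.1,0,1],[0,0,0,0.1,0.2,0,1]]'
python3 -m jog '[[0,0,0,0.05,0.1,0,1],[0,0,0,0.1,0.2,0,1]]'
python3 -m jog '[[0,0,0,0.05,0.1,0,1],[0,0,0,0.1,0.2,0,1]]'
```

```text
time: 6.45
tool_pos: [0.5232, -0.2343, 0.0183]
orientation: [0.853, 0.522, -0.0, -0.0]
force: [-2.2, -2.9, 0.0]
opening: 0.001
gripper_force: 0.0
time: 6.7
tool_pos: [0.5241, -0.2322, 0.0183]
orientation: [0.853, 0.522, -0.0, -0.0]
force: [-3.7, -3.1, 0.3]
opening: -0.001
gripper_force: 0.0
time: 6.95
tool_pos: [0.5251, -0.2302, 0.0183]
orientation: [0.853, 0.522, -0.0, -0.0]
force: [-3.9, -2.2, 0.2]
opening: 0.002
gripper_force: 0.0
```

```bash
python3 -m jog '[[0,0,0,0.09,0.5,0,1],[0,0,0,0.15,1.0,0,1],[0,0,0,0.21,1.5,0,1],[0,0,0,0.26,2.0,0,1],[0,0,0,0.32,2.5,0,1],[0,0,0,0.38,3.0,0,1],[0,0,0,0.43,3.5,0,1],[0,0,0,0.49,4.0,0,1],[0,0,0,0.55,4.5,0,1],[0,0,0,0.6,5,0,1]]'
python3 - <<'E'
from h import *
red("top");red("scene")
E
```

```text
time: 8.2
tool_pos: [0.5312, -0.18, 0.0183]
orientation: [0.853, 0.522, -0.0, -0.0]
force: [-2.6, -2.1, 1.0]
opening: -0.003
gripper_force: 0.0
top 325 jar rail mm [ -44.26892314 -149.67348562] tcp [ -60.02335249 -197.90124714] sep 0.050734376338903535
scene 718 jar rail mm [ -42.85062597 -148.01366762] tcp [ -59.80394169 -198.15786409] sep 0.05293109388666454
```

```bash
python3 -m jog '[[0,0,0,0.07,0.5,0,1],[0,0,0,0.13,1.0,0,1],[0,0,0,0.19,1.5,0,1],[0,0,0,0.24,2.0,0,1],[0,0,0,0.3,2.5,0,1],[0,0,0,0.36,3.0,0,1],[0,0,0,0.41,3.5,0,1],[0,0,0,0.47,4.0,0,1],[0,0,0,0.53,4.5,0,1],[0,0,0,0.59,5,0,1]]'
python3 -m jog '[[0,0,0,0.07,0.5,0,1],[0,0,0,0.13,1.0,0,1],[0,0,0,0.19,1.5,0,1],[0,0,0,0.24,2.0,0,1],[0,0,0,0.3,2.5,0,1],[0,0,0,0.36,3.0,0,1],[0,0,0,0.41,3.5,0,1],[0,0,0,0.47,4.0,0,1]]'
python3 - <<'E'
from h import *
p,w,d=red("top");cv2.imwrite("pics/top4.png",cv2.resize(p[110:270,180:440],None,fx=3,fy=3));p,_,_=red("scene");cv2.imwrite("pics/scene4.png",p)
E
```

```text
time: 9.55
tool_pos: [0.5371, -0.13, 0.0183]
orientation: [0.853, 0.522, -0.0, -0.0]
force: [-1.8, -2.3, 0.1]
opening: 0.0
gripper_force: 0.0
time: 10.55
tool_pos: [0.5419, -0.0899, 0.0183]
orientation: [0.853, 0.522, 0.0, 0.0]
force: [-4.7, -2.4, 0.5]
opening: -0.002
gripper_force: 0.0Traceback (most recent call last):
  File "<stdin>", line 2, in <module>
  File "h.py", line 14, in red
    q=w[m][:,:2]; hull=cv2.convexHull(q.astype(np.float32))[:,0]
                       ~~~~~~~~~~~~~~~~~~~~~~~~~~~~~~~~~~~~^^^^^
TypeError: 'NoneType' object is not subscriptable
```

```bash
python3 -m jog '[[0,0,0,0.03,0.2,0,1],[0,0,0,0.05,0.4,0,1],[0,0,0,0.07,0.5,0,1]]'
python3 -m jog '[[0,0,0,0.01,0.1,0,1],[0,0,0,0.02,0.2,0,1]]'
python3 - <<'E'
from h import *
p,_,_=red("scene");cv2.imwrite("pics/scene4.png",cv2.resize(p[110:330,200:500],None,fx=2.5,fy=2.5,interpolation=cv2.INTER_CUBIC))
E
```

```text
time: 10.98
tool_pos: [0.5424, -0.0852, 0.0182]
orientation: [0.853, 0.522, -0.0, -0.0]
force: [-4.0, -3.1, 1.2]
opening: -0.001
gripper_force: 0.0
time: 11.22
tool_pos: [0.5427, -0.0833, 0.0183]
orientation: [0.853, 0.522, -0.0, -0.0]
force: [-3.1, -1.5, 0.3]
opening: 0.003
gripper_force: 0.0
scene 429 jar rail mm [-43.01247761 -51.97293938] tcp [ -59.54208787 -101.02806183] sep 0.05176374355590234
```

View pics/scene4.png

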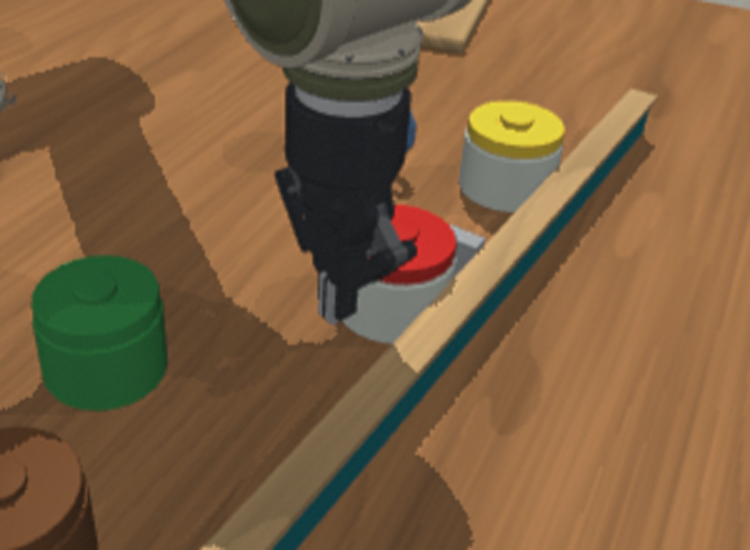

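The jar (lid at about (425,245) in the crop) is upright, on the rail, and almost at the divider. I'll creep on until the force rises.

```bash
python3 -m jog '[[0,0,0,0.01,0.1,0,1],[0,0,0,0.01,0.1,0,1]]'
python3 -m jog '[[0,0,0,0.01,0.1,0,1],[0,0,0,0.01,0.1,0,1]]'
```

```text
time: 11.52
tool_pos: [0.543, -0.0825, 0.0184]
orientation: [0.853, 0.522, 0.0, 0.0]
force: [-2.6, -4.4, 0.4]
opening: -0.001
gripper_force: 0.0
time: 11.78
tool_pos: [0.543, -0.0823, 0.0185]
orientation: [0.853, 0.522, -0.0, 0.001]
force: [-4.3, -8.9, 1.5]
opening: 0.001
gripper_force: 0.0
```

```bash
python3 -m jog '[[0,0,0,0.01,0.1,0,1],[0,0,0,0.01,0.1,0,1]]'
```

```text
time: 12.02
tool_pos: [0.5431, -0.0822, 0.0187]
orientation: [0.853, 0.522, -0.001, 0.001]
force: [-7.0, -14.1, 1.9]
opening: -0.003
gripper_force: 0.0
```

Stalled with the force rising to 14 N, so the jar is seated. Now I'll back off and look.

```bash
python3 -m jog '[[0,0,0,-0.15,-0.3,0,1],[0,0,0,-0.4,-0.8,0,1],[0,0,0,-1,-2,0,1],[0,0,0,-1.8,-3.5,0,1],[0,0,0,-1.8,-3.5,1,1],[0,0,0,-1.8,-3.5,6,1],[0,0,0,-1.8,-3.5,12,1],[0,0,0,-8,-8,16,1],[0,0,0,-14,-8,16,1],[0,0,0,-20,-8,16,1]]'
python3 -m jog '[[0,0,0,0,0,0,1],[0,0,0,0,0,0,1]]'
python3 - <<'E'
from h import *
p,w,d=red("top");red("scene");cv2.imwrite("pics/top5.png",cv2.resize(p[110:290,180:440],None,fx=3,fy=3,interpolation=cv2.INTER_CUBIC))
E
```

```text
time: 13.28
tool_pos: [0.3553, -0.1602, 0.179]
orientation: [0.853, 0.522, 0.0, 0.001]
force: [0.1, -1.2, 1.4]
opening: -0.004
gripper_force: 0.0
time: 13.52
tool_pos: [0.3574, -0.1602, 0.1787]
orientation: [0.853, 0.522, 0.0, 0.001]
force: [0.4, 0.0, 0.1]
opening: 0.002
gripper_force: 0.0
top 936 jar rail mm [-42.98168487 -49.94451054] tcp [-234.81037922 -198.48708457] sep 0.24261058346722092
scene 948 jar rail mm [-42.11248463 -50.94653379] tcp [-234.81532783 -198.34292189] sep 0.24260427057721057
```

View pics/top5.png

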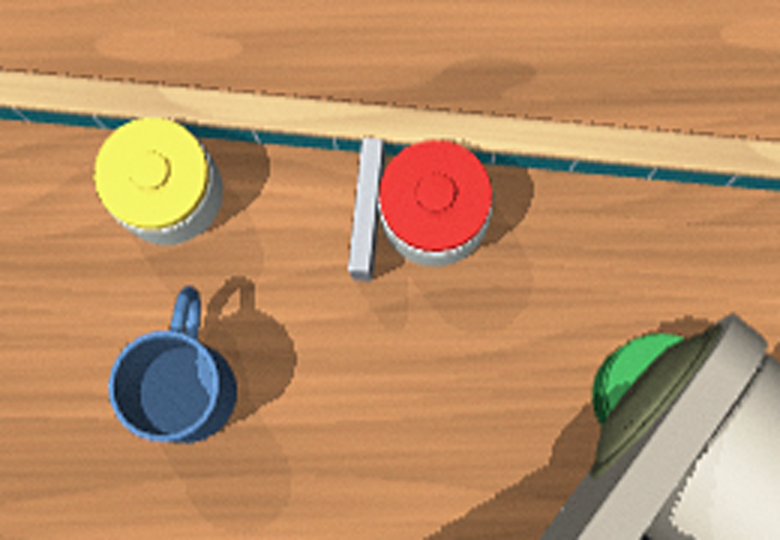

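The jar at (435,195) is upright in the corner, measured at (-42.5, -50.4) mm. The yellow jar and mug haven't moved, and the arm is clear.

```bash
python3 -c "
from workcell import robot
print(robot.sign_off())"
```

```text
the job is handed in; nothing more can be done
None
```

The red-lidded jar stands upright in the corner against the rail and the divider, on the side it started from; the yellow jar and mug were not touched, the arm is clear, and the job was handed in at about 14 s.

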